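# Hold back the dock lock of the film grip that lost its faces

## Robot

A 6-joint arm with a two-finger parallel gripper is mounted at the origin on the work surface; the furniture and walls round the work are solid. World frame = base frame: x ahead of the robot, y to its left, z up, the work surface at z = 0. Lengths are in mm, angles in rad, forces in N, time in s.
With the tool pointing down it reaches from about 400 to 925 mm from the base axis. Payload 12.5 kg.
Tool frame: the origin (TCP) lies at the very end of the fingers, on their centre line; the grasp point (between the pads) lies 19 mm behind it (r.grip_depth is the distance from the TCP to the grasp point, in mm); z points along the fingers, y is the line along which they close (so a half turn about z gives the same grasp; the last joint's range is limited). The gripper opens to 95 mm and grips with 3 to 60 N. Pads are 20 mm wide; open, the fingers measure 119 mm over their backs; the gripper's body (75 mm by 180 mm) begins 59 mm behind the grasp point.
Start: joints at [1.146, 0.491, 1.559, -0, 1.092, -0.106], TCP at [195.875, 593.531, 214.661] pointing down, gripper open.
Joint ranges: [-3.1, 3.1], [-0.84, 2.19], [0.05, 2.79], [-1.13, 4.28], [0.06, 2.93], [-2.69, 2.69]. Speed limits (rad/s): [2.22, 2.22, 2.79, 3.14, 3.14, 3.14].

## Interface

Orientations are given as a rotation vector (axis times angle).
In Python, from bench import telemetry, optics, workorder, r gives the robot as it stands.
- The arm moves only by the tool move_arm, never from a script. Its argument "series" is a list of rows, each an object of numbers: "jaw": the closure in counts, from 0 (fully open) to 255 (shut); "tx", "ty", "tz": the shift along the tool's x, y, z in mm; "wx", "wy", "wz": the turn, a rotation vector about the tool's x, y, z in rad. In form: [{"jaw": .., "tx": .., "ty": .., "tz": .., "wx": .., "wy": .., "wz": ..}, ...]. A call has exactly 10 rows; each row is the pose to reach, as a shift and turn from the pose commanded when the call began, along the tool's axes at that moment; what a row does not reach only later rows make up. A row lasts 1/12 s, in which the tool goes at most 41.7 mm and 7.16 degrees, less where a joint would pass 70% of its speed; a pose out of reach is approached as far as the arm can. A call with a gripper value outside its range is refused whole. The fingers move at their own pace and stop on an object; "squeeze" is the grip in N (left out, the last holds). Time passes only in rows, so rows that repeat a pose let the fingers close, or fill a call up. It gives the time, the measured TCP pose, the force, the opening and the grip force at its end, in the units of the state.
- telemetry.read_state(): the state, without advancing time (a new reading comes with each control period).
- optics.snapshot(name): name is "scene" or "top" or "wrist"; returns (picture, depth): 480x640x3 uint8, red, green, blue; 480x640 float32, mm along the optical axis (not along the pixel's ray), 0 where there is no reading.
- optics.camera_params(name): a dict with "fx", "fy", "cx", "cy" (pixels), "distortion" ([k1, k2, p1, p2, k3] as OpenCV has them; the pictures are not rectified), "R" (3x3) and "t" (3): a world point X has camera coordinates R X + t. Camera axes: x right, y down, z forward; pixel columns grow to the right and rows downward; lengths in mm; the calibration is good to about 2 mm. A picture is of the moment at which its call begins: read the wrist's pose just before it. camera_params takes no time and is no camera call; for the wrist camera it gives the pose at the moment of the call.
- workorder.finish_job(): hands the job in; it is judged then, once.
The state is a dict: "time": time; "qpos": joint angles; "qd": joint speeds; "joint_torque": joint torques, N m; "tool_pos": TCP position; "tool_rot": TCP orientation; "contact_force": force on the tool from outside, world axes, zero at the start; "moment": the same for the moment, N m; "opening": finger opening in mm; "gripper_force": force on a finger pad.
Only numpy, scipy, OpenCV 4.12 (cv2) and the standard library are available. Lean on these libraries where they do the work, as an engineer would, in place of code of your own. Each camera call takes 0.05 s, during which the arm holds its last target. There are 200 camera calls.

## Task

One of the two blue film grips parked in the bench dock has lost the orange rubber faces of its jaws. Pull the black knob of the spring plunger that locks that grip fully up to its stop, and finish while still gripping it there with the pin clear of its hole, so that I can slide the grip out and refit it. Leave both grips where they are, the other one locked, and the things around undisturbed.

Things in the scene. Friction and masses are not known exactly. Their poses are not given: they have to be found in the camera images.
- dock: aluminium dock plate 120 x 200 x 12 mm, fixed to the worktop; origin under its centre. Its x axis runs from the jaws (front, -x, toward the robot) to the locks (back, +x), y to its left. Left bay at y = +50 mm, right bay at y = -50 mm; the lock of each bay stands at x = +30 mm; overall height 103 mm at the knobs
- knob_left (a point): knob of the left lock (+y bay), upright spring plunger; point on its axis at mid grip height. Black, round, 27 mm across over the middle 13 mm; widens from a 16 mm neck; underside 24 mm below this point, top 11.5 mm above. Below: 21 mm wide nut and sleeve, then the grey bridge, its top 45 mm below this point. Free on its dock-y sides; in front the clamp begins 29 mm from the axis, its top 15 to 18 mm below this point
- knob_right (a point): knob of the right lock (-y bay), upright spring plunger; point on its axis at mid grip height. Black, round, 27 mm across over the middle 13 mm; widens from a 16 mm neck; underside 24 mm below this point, top 11.5 mm above. Below: 21 mm wide nut and sleeve, then the grey bridge, its top 45 mm below this point. Free on its dock-y sides; in front the clamp begins 29 mm from the axis, its top 15 to 18 mm below this point
- lock_left (a joint): lift of the left knob and its 8 mm pin in m, straight up: 0 = pin seated (10 mm deep in the hole of the grip's shoe), 0.010 = pin leaves the hole, 0.014 = fully back at its hard stop. A spring pulls it down with 5 N when seated, 10 N when fully back; let go, it snaps back
- lock_right (a joint): lift of the right knob and its 8 mm pin in m, straight up: 0 = pin seated (10 mm deep in the hole of the grip's shoe), 0.010 = pin leaves the hole, 0.014 = fully back at its hard stop. A spring pulls it down with 5 N when seated, 10 N when fully back; let go, it snaps back
- grip_bare_mid (a point): middle of the blue screw clamp of the film grip WITHOUT orange faces (bare steel jaws), in either bay: this point lies 25 mm in front (-x) of its bay's centre, so 55 mm in front of its lock, 42 mm above the worktop. The clamp is 38 mm wide, reaches from 0 to 70 mm in front of the bay's centre, top 73 mm above the worktop. Loose, but held in its T slot by the lock pin
- grip_faced_mid (a point): the same point of the other film grip, which still has its two orange rubber faces (40 mm wide, top 76 mm above the worktop); it stands in the other bay and stays locked
- tray_mid (a point): bystander: blue tray of screws and nuts, 100 x 160 x 28 mm, point 14 mm above the worktop at its centre
- weight_mid (a point): bystander: brass-coloured calibration weight, 33 mm across, 50 mm tall, point at half height
- hex_key: bystander: black L-shaped hex key, 29 x 73 x 4 mm, lying flat; origin at its middle, on the worktop
- pen_pot: obstacle, fixed: grey pot with pens, 88 mm across, 153 mm tall, origin under its centre. Other obstacles near the way: the wall at x = 0.66 with a cable trunk to x = 0.637 (bench level, 58 to 98 mm up) - keep the wrist on this side; the green strip cutter left of the pot, 70 mm high; the tensile tester right of the robot, whose column (x 0.23 to 0.37, y -0.44 to -0.58) is 0.5 m high

How it is judged:
By the outcome, as a careful person would: the job done as asked, in the order asked, and still so for the second after the job is handed in, while the arm keeps its last pose, push and grip.
It also fails if it takes over 32 s, if anything falls off the work surface, if the arm or the gripper's body presses on something with over 40 N, if the wrist force passes 120 N, or if a joint passes its speed limit or range.

## Working session

There is one attempt and no reset: what is moved stays moved. The work goes in short steps, Python scripts to look and compute and a tool call to move; the robot and the scene stay as the last step left them, time stands still between calls to the robot, and variables do not carry over. Pictures are saved under pics/ and viewed, at most 10 in all, crops included, and the job is handed in when it is done.

Besides the shell and the picture viewer there is one more tool, called after "Emit:" in YAML: its name, and indented under it one key for each argument. move_arm: Moves the arm, as the interface text tells. Its arguments: {"type":"object","properties":{"series":{"type":"array"},"squeeze":{"type":"number"}},"required":["series"]}

```bash
mkdir -p pics; python3 - <<'E'
from bench import telemetry, optics
import cv2,numpy as np
s=telemetry.read_state();print({k:np.round(v,3).tolist() for k,v in s.items()})
for n in("scene","top"):
    p,d=optics.snapshot(n);cv2.imwrite(f"pics/{n}0.png",p[:,:,::-1]);np.savez(f"{n}0.npz",p=p,d=d)
    c=optics.camera_params(n);print(n,{k:np.round(v,3).tolist() for k,v in c.items()})
E
```

```text
{'time': 0.0, 'qpos': [1.146, 0.492, 1.559, -0.0, 1.092, -0.106], 'qd': [-0.0, 0.0, 0.001, 0.001, -0.001, 0.001], 'joint_torque': [-0.001, -61.266, -25.817, 0.069, 0.048, -0.0], 'tool_pos': [195.775, 593.28, 214.067], 'tool_rot': [-0.499, -3.101, 0.002], 'contact_force': [-0.543, 0.15, 0.546], 'moment': [0.026, -0.046, -0.011], 'gripper_force': 0.0, 'opening': 95.179}
scene {'fx': 459.578, 'fy': 459.578, 'cx': 319.92, 'cy': 237.392, 'distortion': [0.036, 0.0, 0.0, 0.0, 0.0], 'R': [[-0.982, 0.187, 0.009], [0.152, 0.825, -0.545], [-0.109, -0.534, -0.839]], 't': [484.304, 204.969, 919.17]}
top {'fx': 485.714, 'fy': 485.714, 'cx': 314.6, 'cy': 236.95, 'distortion': [-0.098, 0.0, 0.0, 0.0, 0.0], 'R': [[0.004, -1.0, 0.007], [-0.992, -0.005, -0.129], [0.129, -0.007, -0.992]], 't': [-281.779, 465.328, 1195.916]}
```

View pics/scene0.png

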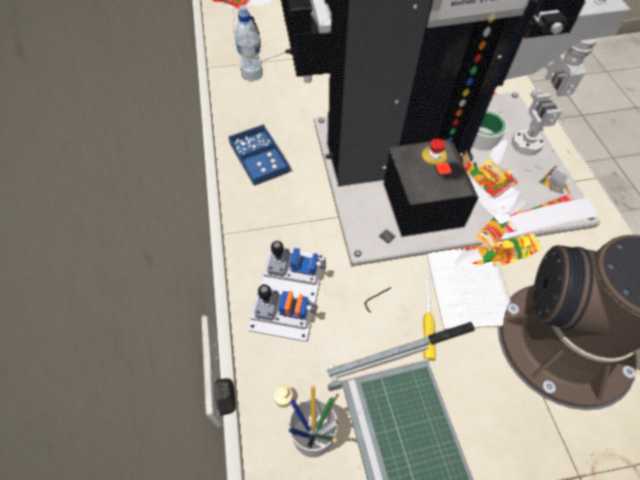

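View pics/top0.png

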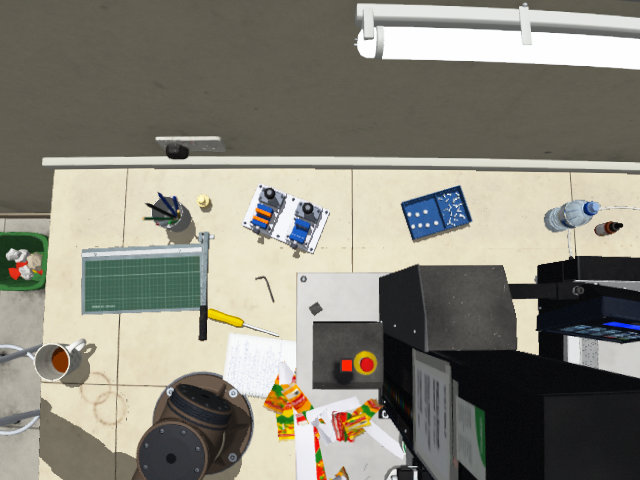

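The top view shows orange faces in the left bay (262,215). The right bay (300,232) is bare, so the right knob, near (307,208) in top and (277,246) in scene, is the target. The left knob is near (270,192) in top and (264,290) in scene.

```bash
cat > h.py <<'E'
import cv2,numpy as np
from bench import optics
def ray(c,uv):
    K=np.array([[c['fx'],0,c['cx']],[0,c['fy'],c['cy']],[0,0,1]])
    n=cv2.undistortPoints(np.array([[uv]],float),K,np.array(c['distortion'],float))[0,0]
    R=np.array(c['R']);return -R.T@np.array(c['t']),R.T@np.array([n[0],n[1],1])
def onz(c,uv,z):
    o,d=ray(c,uv);return o+d*(z-o[2])/d[2]
def tri(rs):
    A=0;b=0
    for o,d in rs:
        d=d/np.linalg.norm(d);P=np.eye(3)-np.outer(d,d);A=A+P;b=b+P@o
    return np.linalg.solve(A,b)
def blobs(p,x0,y0,x1,y1,thr,amin=20):
    m=(p[y0:y1,x0:x1].max(2)<thr).astype(np.uint8)
    n,l,st,ce=cv2.connectedComponentsWithStats(m)
    return [(st[i].tolist(),(ce[i]+[x0,y0]).round(1).tolist()) for i in range(1,n) if st[i][4]>=amin]
E
python3 - <<'E'
from h import *
for n,b in(("top",(235,175,340,260)),("scene",(245,230,335,345))):
    z=np.load(n+"0.npz");c=optics.camera_params(n);p=z['p']
    for st,ce in blobs(p,*b,60): 
        u,v=map(int,ce);print(n,st,ce,onz(c,ce,95).round(1),z['d'][v,u])
    x0,y0,x1,y1=b
    cv2.imwrite(f"pics/{n}c.png",cv2.resize(p[y0:y1,x0:x1,::-1],None,fx=5,fy=5,interpolation=2))
E
```

```text
top [30, 13, 10, 11, 61] [269.7, 193.7] [ 563.5 -169.7   95. ] 1168.8195
top [68, 28, 10, 11, 60] [307.4, 208.7] [ 527.  -261.4   95. ] 1161.6736
scene [27, 15, 11, 13, 86] [277.7, 251.3] [ 531.8 -250.2   95. ] 909.8284
scene [14, 59, 13, 13, 86] [265.5, 295.5] [ 567.5 -158.4   95. ] 854.5968
```

View pics/topc.png

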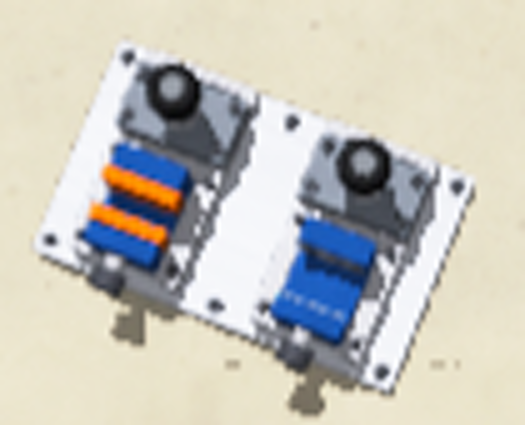

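The crop confirms it: the left grip has its orange faces and the right one is bare. The right knob is at top pixel (307.6,208). Dock y points at about 68.3°, and the tool's y is already at 71.7°. I'll swing over by waypoints on the inner side of the pen pot.

Emit:
move_arm:
  series:
    - {"jaw":0,"tx":-15,"ty":-9,"tz":-2,"wx":0,"wy":0,"wz":0.01}
    - {"jaw":0,"tx":-45,"ty":-27,"tz":-8,"wx":0,"wy":0,"wz":0.02}
    - {"jaw":0,"tx":-78,"ty":-48,"tz":-15,"wx":0,"wy":0,"wz":0.03}
    - {"jaw":0,"tx":-112,"ty":-68,"tz":-22,"wx":0,"wy":0,"wz":0.04}
    - {"jaw":0,"tx":-146,"ty":-89,"tz":-28,"wx":0,"wy":0,"wz":0.05}
    - {"jaw":0,"tx":-180,"ty":-109,"tz":-34,"wx":0,"wy":0,"wz":0.06}
    - {"jaw":0,"tx":-214,"ty":-130,"tz":-40,"wx":0,"wy":0,"wz":0.06}
    - {"jaw":0,"tx":-247,"ty":-150,"tz":-40,"wx":0,"wy":0,"wz":0.06}
    - {"jaw":0,"tx":-278,"ty":-168,"tz":-40,"wx":0,"wy":0,"wz":0.06}
    - {"jaw":0,"tx":-303,"ty":-184,"tz":-40,"wx":0,"wy":0,"wz":0.06}

```text
time: 0.93
tool_pos: [427.3, 321.8, 254.6]
tool_rot: [0.593, 3.085, -0.0]
contact_force: [0.4, 0.5, 0.3]
opening: 94.8
gripper_force: 0.0
```

Emit:
move_arm:
  series:
    - {"jaw":0,"tx":-8,"ty":-17,"tz":0}
    - {"jaw":0,"tx":-23,"ty":-51,"tz":0}
    - {"jaw":0,"tx":-40,"ty":-88,"tz":0}
    - {"jaw":0,"tx":-57,"ty":-125,"tz":0}
    - {"jaw":0,"tx":-74,"ty":-162,"tz":0}
    - {"jaw":0,"tx":-91,"ty":-199,"tz":0}
    - {"jaw":0,"tx":-108,"ty":-236,"tz":0}
    - {"jaw":0,"tx":-125,"ty":-273,"tz":0}
    - {"jaw":0,"tx":-142,"ty":-310,"tz":0}
    - {"jaw":0,"tx":-155,"ty":-339,"tz":0}

```text
validation failed for argument at $.se...
```

Emit:
move_arm:
  series:
    - {"jaw":0,"tx":-8,"ty":-17,"tz":0,"wx":0,"wy":0,"wz":0}
    - {"jaw":0,"tx":-23,"ty":-51,"tz":0,"wx":0,"wy":0,"wz":0}
    - {"jaw":0,"tx":-40,"ty":-88,"tz":0,"wx":0,"wy":0,"wz":0}
    - {"jaw":0,"tx":-57,"ty":-125,"tz":0,"wx":0,"wy":0,"wz":0}
    - {"jaw":0,"tx":-74,"ty":-162,"tz":0,"wx":0,"wy":0,"wz":0}
    - {"jaw":0,"tx":-91,"ty":-199,"tz":0,"wx":0,"wy":0,"wz":0}
    - {"jaw":0,"tx":-108,"ty":-236,"tz":0,"wx":0,"wy":0,"wz":0}
    - {"jaw":0,"tx":-125,"ty":-273,"tz":0,"wx":0,"wy":0,"wz":0}
    - {"jaw":0,"tx":-142,"ty":-310,"tz":0,"wx":0,"wy":0,"wz":0}
    - {"jaw":0,"tx":-155,"ty":-339,"tz":0,"wx":0,"wy":0,"wz":0}

```text
time: 1.77
tool_pos: [444.2, -51.0, 254.6]
tool_rot: [0.593, 3.085, -0.0]
contact_force: [0.6, -0.3, 0.1]
opening: 95.1
gripper_force: 0.0
```

Emit:
move_arm:
  series:
    - {"jaw":0,"tx":-10,"ty":-10,"tz":0,"wx":0,"wy":0,"wz":0}
    - {"jaw":0,"tx":-30,"ty":-31,"tz":4,"wx":0,"wy":0,"wz":0}
    - {"jaw":0,"tx":-52,"ty":-54,"tz":10,"wx":0,"wy":0,"wz":0}
    - {"jaw":0,"tx":-75,"ty":-78,"tz":16,"wx":0,"wy":0,"wz":0}
    - {"jaw":0,"tx":-98,"ty":-102,"tz":23,"wx":0,"wy":0,"wz":0}
    - {"jaw":0,"tx":-120,"ty":-126,"tz":30,"wx":0,"wy":0,"wz":0}
    - {"jaw":0,"tx":-138,"ty":-145,"tz":36,"wx":0,"wy":0,"wz":0}
    - {"jaw":0,"tx":-150,"ty":-157,"tz":39,"wx":0,"wy":0,"wz":0}
    - {"jaw":0,"tx":-154,"ty":-161,"tz":40,"wx":0,"wy":0,"wz":0}
    - {"jaw":0,"tx":-154,"ty":-161,"tz":40,"wx":0,"wy":0,"wz":0}

```text
time: 2.6
tool_pos: [528.3, -255.3, 213.8]
tool_rot: [-0.593, -3.084, -0.001]
contact_force: [-0.7, 0.4, -0.1]
opening: 95.2
gripper_force: 0.0
```

```bash
python3 - <<'E'
from h import *
from bench import telemetry
c=optics.camera_params("wrist");p,d=optics.snapshot("wrist")
np.savez("w1.npz",p=p,d=d);cv2.imwrite("pics/w1.png",p[:,:,::-1])
print(telemetry.read_state()['tool_pos'],-np.array(c['R']).T@c['t'],c['R'],c['fx'],c['distortion'])
for st,ce in blobs(p,0,0,640,480,45,300):
    print(st,ce,onz(c,ce,103).round(1))
E
```

```text
[ 528.04045833 -254.40411993  214.18942899] [ 453.60661962 -225.35776303  384.26379303] [[ 3.69928931e-01  9.29060000e-01  3.19968908e-04]
 [ 8.90005549e-01 -3.54477168e-01  2.86768303e-01]
 [ 2.66538382e-01 -1.05799118e-01 -9.57999915e-01]] 347.79513575343395 [-0.00822083  0.          0.          0.          0.        ]
[0, 0, 78, 179, 6921] [24.9, 93.8] [ 346.1 -420.8  103. ]
[298, 217, 29, 33, 454] [310.6, 231.2] [ 526.6 -260.4  103. ]
[408, 217, 35, 32, 588] [422.9, 230.5] [ 561.  -172.4  103. ]
[0, 271, 640, 209, 78188] [308.0, 402.2] [ 688.6 -328.7  103. ]
```

View pics/w1.png

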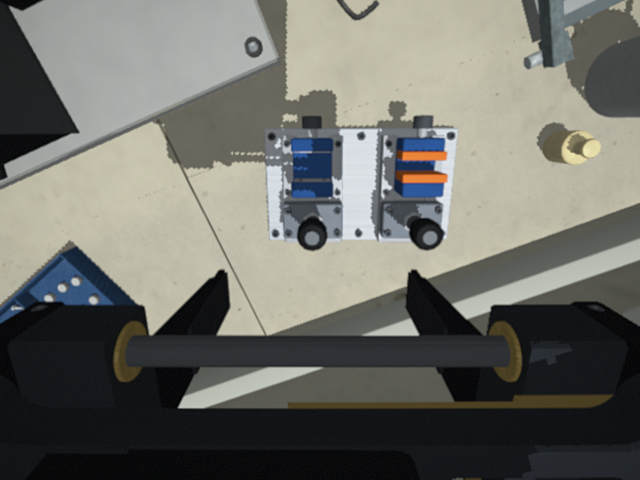

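The wrist view shows the right knob centred near (312,235) and the left near (426,234). The plate is square to the picture, so the yaw is right. Next I measure the knob circle at mid height.

```bash
python3 - <<'E'
from h import *
from bench import telemetry
c=optics.camera_params("wrist");p=np.load("w1.npz")['p'];d=np.load("w1.npz")['d']
for x0 in(290,404):
    g=cv2.cvtColor(p[210:260,x0:x0+50],cv2.COLOR_RGB2GRAY)
    h=cv2.HoughCircles(cv2.resize(g,None,fx=4,fy=4),cv2.HOUGH_GRADIENT,1,200,param1=120,param2=15,minRadius=45,maxRadius=80)
    if h is None: print(None);continue
    u,v,R=h[0,0]/4;uv=(u+x0,v+210)
    print(uv,R,onz(c,uv,91.5).round(1),d[int(uv[1]),int(uv[0])])
print(onz(c,(269,135),12),onz(c,(453,135),12))
t=np.load("top0.npz");k=optics.camera_params("top");print(onz(k,(307.6,208.2),95), [onz(k,(x/5+235,y/5+175),12).round() for x,y in((127,57),(457,187),(50,240),(382,372))])
E
```

```text
(np.float32(312.125), np.float32(235.125)) 15.175 [ 533.2 -261.1   91.5] 292.99927
(np.float32(426.375), np.float32(232.875)) 17.025 [ 568.4 -167.    91.5] 293.48883
[ 438.57647476 -272.08959291   12.        ] [508.57235365 -95.67360821  12.        ]
[ 528.27115708 -261.85647134   95.        ] [array([ 601., -138.,   12.]), array([ 533., -310.,   12.]), array([ 505., -100.,   12.]), array([ 437., -272.,   12.])]
```

Emit:
move_arm:
  series:
    - {"jaw":0,"tx":-1,"ty":-1,"tz":6,"wx":0,"wy":0,"wz":0}
    - {"jaw":0,"tx":-3,"ty":-3,"tz":20,"wx":0,"wy":0,"wz":0}
    - {"jaw":0,"tx":-5,"ty":-5.5,"tz":40,"wx":0,"wy":0,"wz":0}
    - {"jaw":0,"tx":-5,"ty":-5.5,"tz":60,"wx":0,"wy":0,"wz":0}
    - {"jaw":0,"tx":-5,"ty":-5.5,"tz":80,"wx":0,"wy":0,"wz":0}
    - {"jaw":0,"tx":-5,"ty":-5.5,"tz":100,"wx":0,"wy":0,"wz":0}
    - {"jaw":0,"tx":-5,"ty":-5.5,"tz":118,"wx":0,"wy":0,"wz":0}
    - {"jaw":0,"tx":-5,"ty":-5.5,"tz":132,"wx":0,"wy":0,"wz":0}
    - {"jaw":0,"tx":-5,"ty":-5.5,"tz":139,"wx":0,"wy":0,"wz":0}
    - {"jaw":0,"tx":-5,"ty":-5.5,"tz":141.5,"wx":0,"wy":0,"wz":0}

```text
time: 3.48
tool_pos: [530.4, -260.8, 72.4]
tool_rot: [-0.59, -3.084, -0.001]
contact_force: [0.3, 0.2, -0.9]
opening: 95.3
gripper_force: 0.0
```

```bash
python3 - <<'E'
from h import *
from bench import telemetry
print(telemetry.read_state()['tool_pos'])
c=optics.camera_params("wrist");p,d=optics.snapshot("wrist")
np.savez("w2.npz",p=p,d=d);cv2.imwrite("pics/w2.png",p[:,:,::-1])
for st,ce in blobs(p,0,0,640,480,45,300): print(st,ce,onz(c,ce,100).round(1))
# image position of grasp point
T=telemetry.read_state()['tool_pos'];g=np.array(T)+[0,0,19]
K=np.array([[c['fx'],0,c['cx']],[0,c['fy'],c['cy']],[0,0,1]])
print(cv2.projectPoints(g[None],cv2.Rodrigues(np.array(c['R']))[0],np.array(c['t'],float),K,np.array(c['distortion']))[0])
E
```

```text
[ 530.41080381 -260.82014494   72.36775527]
[155, 271, 74, 65, 2484] [200.8, 310.5] [ 509.3 -309.8  100. ]
[407, 270, 74, 66, 2516] [434.0, 310.1] [ 548.5 -210.2  100. ]
[290, 274, 54, 62, 2045] [316.1, 303.1] [ 525.2 -259.2  100. ]
[0, 274, 640, 206, 70678] [302.6, 406.6] [ 576.6 -286.9  100. ]
[[[316.52921312 305.48800897]]]
```

View pics/w2.png

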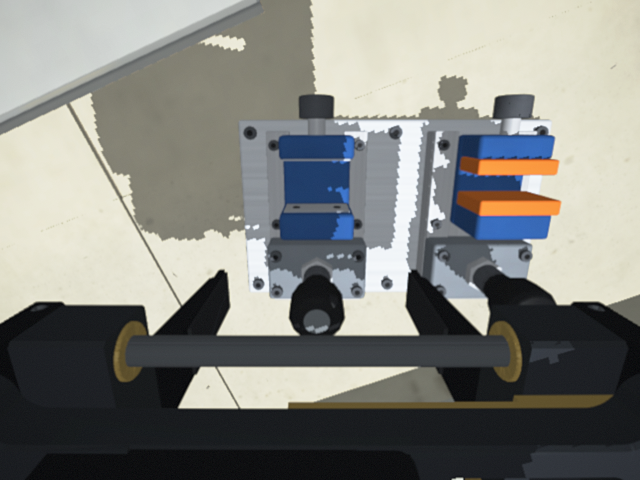

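The knob spans columns 290–343, centred at 316.7. The grasp point projects to (316.5,305), so it is well centred between the fingers and I can close.

Emit:
move_arm:
  series:
    - {"jaw":120,"tx":0,"ty":0,"tz":0,"wx":0,"wy":0,"wz":0}
    - {"jaw":140,"tx":0,"ty":0,"tz":0,"wx":0,"wy":0,"wz":0}
    - {"jaw":160,"tx":0,"ty":0,"tz":0,"wx":0,"wy":0,"wz":0}
    - {"jaw":175,"tx":0,"ty":0,"tz":0,"wx":0,"wy":0,"wz":0}
    - {"jaw":190,"tx":0,"ty":0,"tz":0,"wx":0,"wy":0,"wz":0}
    - {"jaw":205,"tx":0,"ty":0,"tz":0,"wx":0,"wy":0,"wz":0}
    - {"jaw":230,"tx":0,"ty":0,"tz":0,"wx":0,"wy":0,"wz":0}
    - {"jaw":255,"tx":0,"ty":0,"tz":0,"wx":0,"wy":0,"wz":0}
    - {"jaw":255,"tx":0,"ty":0,"tz":0,"wx":0,"wy":0,"wz":0}
    - {"jaw":255,"tx":0,"ty":0,"tz":0,"wx":0,"wy":0,"wz":0}
  squeeze: 45

```text
time: 4.37
tool_pos: [530.7, -261.9, 73.1]
tool_rot: [-0.592, -3.085, -0.0]
contact_force: [-0.3, -0.3, 0.7]
opening: 33.8
gripper_force: 0.0
```

Emit:
move_arm:
  series:
    - {"jaw":255,"tx":0,"ty":0,"tz":0,"wx":0,"wy":0,"wz":0}
    - {"jaw":255,"tx":0,"ty":0,"tz":0,"wx":0,"wy":0,"wz":0}
    - {"jaw":255,"tx":0,"ty":0,"tz":0,"wx":0,"wy":0,"wz":0}
    - {"jaw":255,"tx":0,"ty":0,"tz":0,"wx":0,"wy":0,"wz":0}
    - {"jaw":255,"tx":0,"ty":0,"tz":0,"wx":0,"wy":0,"wz":0}
    - {"jaw":255,"tx":0,"ty":0,"tz":0,"wx":0,"wy":0,"wz":0}
    - {"jaw":255,"tx":0,"ty":0,"tz":0,"wx":0,"wy":0,"wz":0}
    - {"jaw":255,"tx":0,"ty":0,"tz":0,"wx":0,"wy":0,"wz":0}
    - {"jaw":255,"tx":0,"ty":0,"tz":0,"wx":0,"wy":0,"wz":0}
    - {"jaw":255,"tx":0,"ty":0,"tz":0,"wx":0,"wy":0,"wz":0}

```text
time: 5.2
tool_pos: [530.9, -261.6, 73.1]
tool_rot: [0.591, 3.085, 0.001]
contact_force: [2.5, 4.7, 0.4]
opening: 25.8
gripper_force: 45.0
```

Gripped at 45 N with a small side force. Now I lift slowly to 12 mm and read the force.

Emit:
move_arm:
  series:
    - {"jaw":255,"tx":0,"ty":0,"tz":-1,"wx":0,"wy":0,"wz":0}
    - {"jaw":255,"tx":0,"ty":0,"tz":-2.5,"wx":0,"wy":0,"wz":0}
    - {"jaw":255,"tx":0,"ty":0,"tz":-4,"wx":0,"wy":0,"wz":0}
    - {"jaw":255,"tx":0,"ty":0,"tz":-5.5,"wx":0,"wy":0,"wz":0}
    - {"jaw":255,"tx":0,"ty":0,"tz":-7,"wx":0,"wy":0,"wz":0}
    - {"jaw":255,"tx":0,"ty":0,"tz":-8.5,"wx":0,"wy":0,"wz":0}
    - {"jaw":255,"tx":0,"ty":0,"tz":-10,"wx":0,"wy":0,"wz":0}
    - {"jaw":255,"tx":0,"ty":0,"tz":-11.5,"wx":0,"wy":0,"wz":0}
    - {"jaw":255,"tx":0,"ty":0,"tz":-12,"wx":0,"wy":0,"wz":0}
    - {"jaw":255,"tx":0,"ty":0,"tz":-12,"wx":0,"wy":0,"wz":0}

```text
time: 6.03
tool_pos: [530.8, -261.5, 84.3]
tool_rot: [-0.591, -3.085, -0.001]
contact_force: [4.7, 3.7, -9.0]
opening: 25.3
gripper_force: 45.0
```

The force is -9.0 N, matching the spring at about 12 mm (9.3 N). I continue to the stop in small steps.

Emit:
move_arm:
  series:
    - {"jaw":255,"tx":0,"ty":0,"tz":-0.5,"wx":0,"wy":0,"wz":0}
    - {"jaw":255,"tx":0,"ty":0,"tz":-1,"wx":0,"wy":0,"wz":0}
    - {"jaw":255,"tx":0,"ty":0,"tz":-1.4,"wx":0,"wy":0,"wz":0}
    - {"jaw":255,"tx":0,"ty":0,"tz":-1.8,"wx":0,"wy":0,"wz":0}
    - {"jaw":255,"tx":0,"ty":0,"tz":-2.1,"wx":0,"wy":0,"wz":0}
    - {"jaw":255,"tx":0,"ty":0,"tz":-2.3,"wx":0,"wy":0,"wz":0}
    - {"jaw":255,"tx":0,"ty":0,"tz":-2.3,"wx":0,"wy":0,"wz":0}
    - {"jaw":255,"tx":0,"ty":0,"tz":-2.3,"wx":0,"wy":0,"wz":0}
    - {"jaw":255,"tx":0,"ty":0,"tz":-2.3,"wx":0,"wy":0,"wz":0}
    - {"jaw":255,"tx":0,"ty":0,"tz":-2.3,"wx":0,"wy":0,"wz":0}

```text
time: 6.87
tool_pos: [530.8, -261.6, 86.4]
tool_rot: [-0.591, -3.085, -0.001]
contact_force: [5.7, 3.5, -9.6]
opening: 25.4
gripper_force: 45.0
```

```bash
python3 - <<'E'
from h import *
from bench import telemetry
p,d=optics.snapshot("scene");cv2.imwrite("pics/s2.png",cv2.resize(p[200:360,220:400,::-1],None,fx=3.7,fy=3.7,interpolation=2))
s=telemetry.read_state();print(s['tool_pos'],s['contact_force'],s['opening'])
E
```

```text
[ 530.81561183 -261.53321751   86.42823439] [ 5.47244904  2.69109459 -9.51031148] 25.483917111468465
```

The force is still on the spring line, so it isn't at the stop yet. About 1.5 mm more.

Emit:
move_arm:
  series:
    - {"jaw":255,"tx":0,"ty":0,"tz":-0.3,"wx":0,"wy":0,"wz":0}
    - {"jaw":255,"tx":0,"ty":0,"tz":-0.6,"wx":0,"wy":0,"wz":0}
    - {"jaw":255,"tx":0,"ty":0,"tz":-0.9,"wx":0,"wy":0,"wz":0}
    - {"jaw":255,"tx":0,"ty":0,"tz":-1.1,"wx":0,"wy":0,"wz":0}
    - {"jaw":255,"tx":0,"ty":0,"tz":-1.3,"wx":0,"wy":0,"wz":0}
    - {"jaw":255,"tx":0,"ty":0,"tz":-1.3,"wx":0,"wy":0,"wz":0}
    - {"jaw":255,"tx":0,"ty":0,"tz":-1.3,"wx":0,"wy":0,"wz":0}
    - {"jaw":255,"tx":0,"ty":0,"tz":-1.3,"wx":0,"wy":0,"wz":0}
    - {"jaw":255,"tx":0,"ty":0,"tz":-1.3,"wx":0,"wy":0,"wz":0}
    - {"jaw":255,"tx":0,"ty":0,"tz":-1.3,"wx":0,"wy":0,"wz":0}

```text
time: 7.75
tool_pos: [530.8, -261.5, 87.2]
tool_rot: [-0.591, -3.084, -0.002]
contact_force: [6.2, 1.9, -14.6]
opening: 25.4
gripper_force: 45.0
```

The force jumped to -14.6 N, above the 10 N full-back spring force, so the knob is on its stop. I hold for one call to check it's stable, and take a look.

Emit:
move_arm:
  series:
    - {"jaw":255,"tx":0,"ty":0,"tz":0,"wx":0,"wy":0,"wz":0}
    - {"jaw":255,"tx":0,"ty":0,"tz":0,"wx":0,"wy":0,"wz":0}
    - {"jaw":255,"tx":0,"ty":0,"tz":0,"wx":0,"wy":0,"wz":0}
    - {"jaw":255,"tx":0,"ty":0,"tz":0,"wx":0,"wy":0,"wz":0}
    - {"jaw":255,"tx":0,"ty":0,"tz":0,"wx":0,"wy":0,"wz":0}
    - {"jaw":255,"tx":0,"ty":0,"tz":0,"wx":0,"wy":0,"wz":0}
    - {"jaw":255,"tx":0,"ty":0,"tz":0,"wx":0,"wy":0,"wz":0}
    - {"jaw":255,"tx":0,"ty":0,"tz":0,"wx":0,"wy":0,"wz":0}
    - {"jaw":255,"tx":0,"ty":0,"tz":0,"wx":0,"wy":0,"wz":0}
    - {"jaw":255,"tx":0,"ty":0,"tz":0,"wx":0,"wy":0,"wz":0}

```text
time: 8.58
tool_pos: [530.8, -261.5, 87.2]
tool_rot: [-0.591, -3.084, -0.002]
contact_force: [6.8, 1.7, -14.7]
opening: 25.7
gripper_force: 45.0
```

```bash
python3 - <<'E'
from h import *
p,d=optics.snapshot("wrist");cv2.imwrite("pics/w3.png",p[:,:,::-1])
E
```

```text
(no output)
```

View pics/w3.png

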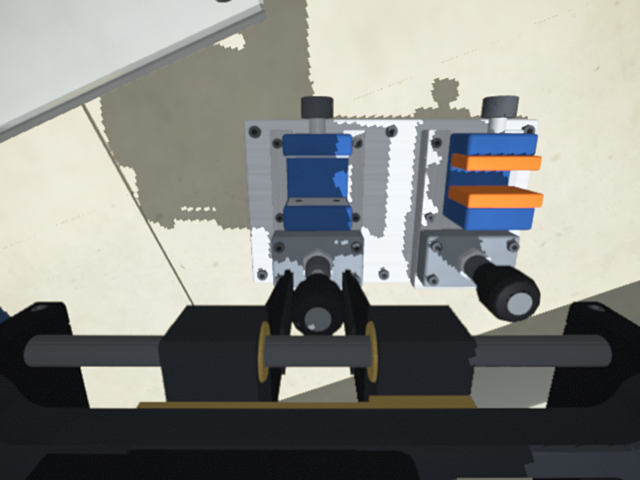

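The knob is held between both fingers at (317,305), and it stays at the same place in the hand while the plate has dropped away. Both grips are in place and the left knob is seated. Handing in.

```bash
python3 -c "
from bench import workorder
print(workorder.finish_job())"
```

```text
the job is handed in; nothing more can be done
None
```

I pulled the right lock's knob (the grip without orange faces) about 14 mm up to its stop and handed in with it still gripped there, so the pin should be clear; both grips look in place and the left lock seated.

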